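# Clamp the engine cover with the swing strap and cam lever

### The arm

A 6-joint arm with a two-finger parallel gripper is mounted at the origin on the work surface. World frame = base frame: x ahead of the robot, y to its left, z up, the work surface at z = 0. Lengths are in m, angles in rad, forces in N, time in s.
With the tool pointing down it reaches from about 0.425 to 0.95 m from the base axis. Payload 3.5 kg.
Tool frame: the origin (TCP) lies midway between the tips of the shut fingers; the grasp point (between the pads) lies 19 mm behind it; z points along the fingers, y is the line along which they close (so a half turn about z gives the same grasp; the last joint's range is limited). The gripper opens to 85 mm and grips with 20 to 120 N. Pads are 22 mm wide; open, the fingers measure 114 mm over their backs; the gripper's body (76 mm by 85 mm) begins 54 mm behind the grasp point. The pads swing forward as they close: fully open they stand 13 mm farther back than shut.
Start: joints at [1.16, 0.286, 1.577, -0, 1.279, -0.15], TCP at [0.174, 0.652, 0.195] pointing down, gripper open.
Joint ranges: [-2.77, 2.77], [-0.9, 2.22], [0.21, 2.48], [-1.53, 4.67], [0.24, 2.81], [-2.84, 2.84]. Speed limits (rad/s): [2.79, 2.79, 3.14, 3.14, 3.14, 3.14].

### API

Orientations are given as a unit quaternion [x, y, z, w].
In Python, from plant import ctrl gives the robot as it stands.
- The arm moves only by the tool arm_command, never from a script. Its argument "steps" is one flat list of numbers, 5 for each row, row after row: the opening in per cent of the stroke, from 0 (shut) to 100 (fully open), then the shift along the tool's x, y, z each as a share of 25 mm, from -1 to 1, then the turn about the tool's z as a share of 0.1 rad, from -1 to 1. In form: [grip, tx, ty, tz, spin, grip, tx, ty, tz, spin, ...]. A call has 1 to 8 rows; each row shifts and turns the commanded pose from where the row before left it, along the tool's axes as they then stand; what a row does not reach is not made up. A row lasts 1/12 s, in which the tool goes at most 41.7 mm and 7.16 degrees, less where a joint would pass 70% of its speed; a pose out of reach is approached as far as the arm can. A call with a number of a shift or a turn outside -1 to 1 is refused whole. A call with a gripper value outside its range is refused whole. The fingers move at their own pace and stop on an object; "squeeze" is the grip in N (left out, the last holds). Time passes only in rows, so rows that do not move let the fingers close. It gives the time, the measured TCP pose, the force, the opening and the grip force at its end, in the units of the state.
- ctrl.get_state(): the state, without advancing time (a new reading comes with each control period).
- ctrl.read_camera(name): name is "side" or "top"; returns the picture (480x640x3 uint8, red, green, blue); there is no depth.
- ctrl.camera_model(name): a dict with "intrinsics" (3x3 intrinsics, pixels), "D" ([k1, k2, p1, p2, k3] as OpenCV has them; the pictures are not rectified), "rvec" (rotation vector, rad) and "tvec" (3), from world to camera coordinates, as OpenCV has them. Camera axes: x right, y down, z forward; pixel columns grow to the right and rows downward; lengths in m; the calibration is good to about 2 mm. A picture is of the moment at which its call begins. camera_model takes no time and is no camera call.
- ctrl.sign_off(): hands the job in; it is judged then, once.
The state is a dict: "time": time; "qpos": joint angles; "dq": joint speeds; "joint_efforts": joint torques, N m; "eef_pos": TCP position; "tcp_rot": TCP orientation; "contact_force": force on the tool from outside, world axes, zero at the start; "wrist_torque": the same for the moment, N m; "opening": opening from 0.0 (shut) to 1.0 (fully open); "finger_force": force on a finger pad.
Only numpy, scipy, OpenCV 4.12 (cv2) and the standard library are available. Lean on these libraries where they do the work, as an engineer would, in place of code of your own. Each camera call takes 0.05 s, during which the arm holds its last target. There are 200 camera calls.

### The job

Clamp the engine cover in the blue fixture without gripping anything: with the outside of a finger, swing the clamp strap over the cover until it rests against its stop, and only then push the red-ended cam lever all the way down with the fingertips so that the pad presses on the cover. Leave the cover in its seat, do not pick up, knock over or push aside the other things, and finish with the robot clear of everything.

Things in the scene. Friction and masses are not known exactly. Their poses are not given: they have to be found in the camera images.
- fixture: blue clamping fixture fixed to the table: base plate 130 mm (x) by 220 mm (y, from -50 to +170 mm), 15 mm thick, with a 30 mm post, a brass stop pin and four short dowels around the cover. Origin: on the table under the post's axis. Fully over, the strap points along the fixture's +y and the lever along -y; z is up
- strap_pivot (a point): the strap's vertical swing axis, at the height of the strap's top face (78 mm above the table); axes as the fixture's. The lever turns about a level axis across the strap that crosses this axis 95 mm above the table
- strap (a joint): swing angle of the clamp strap about the vertical post, rad. 0: fully over the cover, against the brass stop pin; grows as the strap swings away, anticlockwise seen from above, to 1.75. It must be pushed clockwise, seen from above, to 0. It stays where it is left (dry friction 0.12 N m)
- strap_side (a point): point on the middle of the strap's top face, 85 mm from the swing axis; y points to the free end, z up. The strap is an aluminium bar 28 mm wide (sides 14 mm along +x and -x; push the -x side), underside 62 and top 78 mm above the table, free end 136 mm from the axis; a 12 mm spindle stands up through it 115 mm from the axis, to 98 mm above the table
- lever (a joint): angle of the steel cam lever with the red paddle, rad. 0: fully raised, 54 degrees above level; grows as it is pushed down, to 0.95 at its end stop: level, clamp locked. It stays where left (dry friction 0.28 N m: 3 to 6 N at the paddle). It rides on the strap and points away from the strap's free end. Going down it lowers the pad by up to 6.5 mm
- paddle (a point): centre of the top face of the red paddle at the lever's end, 34 by 34 mm, 12 mm thick; 90 mm out from the lever's axis and 6 mm above the lever's middle line. Fully down it is 101 mm above the table, fully raised about 171 mm. Axes: at joint 0 as the strap's (x across it, y to its free end, z up); they turn with the lever about x
- pad: black rubber clamp pad under the strap's free end, 22 mm across, 6 mm thick, hanging on the spindle; origin at the centre of its underside, 53 mm above the table when the lever is fully raised; sprung, it meets the cover after 4 mm of travel
- cover: round cast aluminium engine cover, 100 mm across, 34 mm high with a 34 mm boss in the middle, standing loose on the fixture's plate between four dowels with 1.5 mm of play; origin at the centre of its underside, 15 mm above the table. Its top lies 49 mm above the table
- bearing: a steel ball-bearing ring, 52 mm across, 15 mm high, lying flat; bystander, loose; origin at its underside
- socket: a dark steel wrench socket, 30 mm across, 38 mm high, standing; bystander, loose; origin at its underside
- tin: a small round yellow-banded tin, 56 mm across, 36 mm high, standing; bystander, loose; origin at its underside
- screwdriver: a yellow-handled screwdriver 200 mm long lying on the table; bystander, loose; origin at its underside
- oil: a grey oil bottle, 72 mm across, 190 mm high, standing; bystander, loose; origin at its underside
- spray: a red-banded spray can, 58 mm across, 170 mm high, standing; bystander, loose; origin at its underside
- wrench: an open-ended wrench 190 mm long lying on the table; bystander, loose; origin at its underside
There are look-alikes about, which are no part of the job. What is shaped like the cover but brown is not meant.

How it is judged:
On the way, in this order (a step that is already met when the one before it is completed fails the run):
1. the strap is swung fully over, the lever still up (value of joint strap below 0.06 rad and value of joint lever below 0.5 rad), for 0.2 s.
2. the cam lever is pushed fully down (value of joint strap below 0.06 rad and value of joint lever above 0.87 rad), for 0.2 s.
At the end, for the whole second after the job is handed in: The strap is within 0.06 rad of its stop, the lever is within 0.08 rad of fully down, the pad presses on the cover with more than 3 N, and the cover is upright within 0.05 rad and within 6 mm of where it stood (all of step 2 and contact force between pad and cover above 3 N and distance of cover from where it was at the start of the episode below 0.006 m and angle between cover's own z axis and vertical below 0.05 rad); the robot touches nothing.
It fails at once if the lever is pushed down before the strap is over the cover (value of joint strap above 0.15 rad and value of joint lever above 0.6 rad).
It fails at once if the cover is lifted or pushed out of its seat (distance of cover from where it was at the start of the episode above 0.01 m).
It fails at once if one of the other things is picked up, knocked over or pushed aside (moved more than 30 mm) (distance of any of bearing, socket, tin, screwdriver, oil, spray, wrench from where it was at the start of the episode above 0.03 m).
It also fails if it takes over 51 s, if anything falls off the work surface, if the arm or the gripper's body presses on something with over 40 N, if the wrist force passes 120 N, or if a joint passes its speed limit or range.

## Working session

There is one attempt and no reset: what is moved stays moved. The work goes in short steps, Python scripts to look and compute and a tool call to move; the robot and the scene stay as the last step left them, time stands still between calls to the robot, and variables do not carry over. Pictures are saved under pics/ and viewed, at most 12 in all, crops included, and the job is handed in when it is done.

Besides the shell and the picture viewer there is one more tool, called as name(argument=value, ...), one argument or row to a line, values as JSON. arm_command: Moves the arm, as the interface text tells. Its arguments: {"type":"object","properties":{"steps":{"type":"array","items":{"type":"number"}},"squeeze":{"type":"number"}},"required":["steps"]}

```bash
mkdir -p pics; ls; python3 - <<'E'
from plant import ctrl
import cv2
for n in("top","side"):
    cv2.imwrite(f"pics/{n}0.png",ctrl.read_camera(n)[:,:,::-1]); print(ctrl.camera_model(n))
s=ctrl.get_state();print(s)
E
```

```text
pics
{'intrinsics': array([[481.48224301,   0.        , 317.42436696],
       [  0.        , 481.48224301, 242.29855551],
       [  0.        ,   0.        ,   1.        ]]), 'D': array([-0.03652339,  0.        ,  0.        ,  0.        ,  0.        ]), 'rvec': array([ 2.12050714, -2.13126305,  0.20446151]), 'tvec': array([0.00603726, 0.53558615, 1.13064599])}
{'intrinsics': array([[478.21880923,   0.        , 317.98142674],
       [  0.        , 478.21880923, 242.55519852],
       [  0.        ,   0.        ,   1.        ]]), 'D': array([-0.09376434,  0.        ,  0.        ,  0.        ,  0.        ]), 'rvec': array([ 2.15379128, -0.10850884,  0.06403379]), 'tvec': array([-0.52165969,  0.13455845,  1.3587974 ])}
{'time': 0.1, 'qpos': array([ 1.16001266e+00,  2.87122695e-01,  1.57806386e+00, -2.26136567e-06,
        1.27860171e+00, -1.50007097e-01]), 'dq': array([ 0.00096383, -0.00253994, -0.00238316, -0.00016663,  0.00077109,
       -0.00037605]), 'joint_efforts': array([ 3.29925815e-04, -4.07294583e+01, -2.93700224e+01, -1.50002479e-04,
        3.39299026e-03, -1.00856646e-06]), 'eef_pos': array([0.17373459, 0.6515464 , 0.19323717]), 'tcp_rot': array([ 1.30018738e-01,  9.91510929e-01, -1.05522973e-03, -3.02761253e-04]), 'contact_force': array([ 0.38254514,  0.62905301, -0.49387886]), 'wrist_torque': array([ 0.02277874,  0.00527634, -0.00192153]), 'finger_force': 0.0, 'opening': 1.0002926249614372}
```

View pics/top0.png

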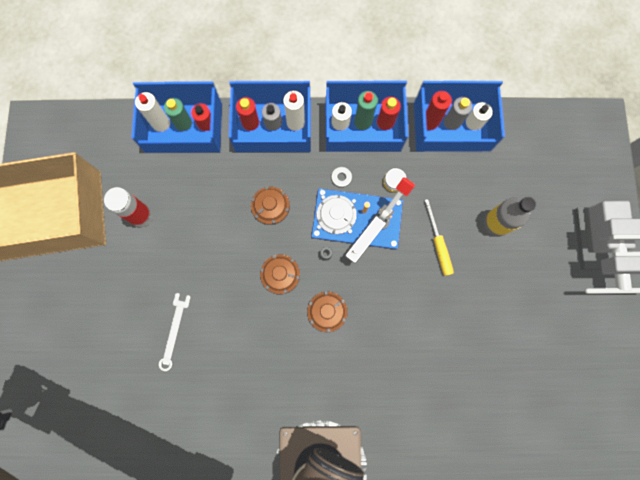

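View pics/side0.png

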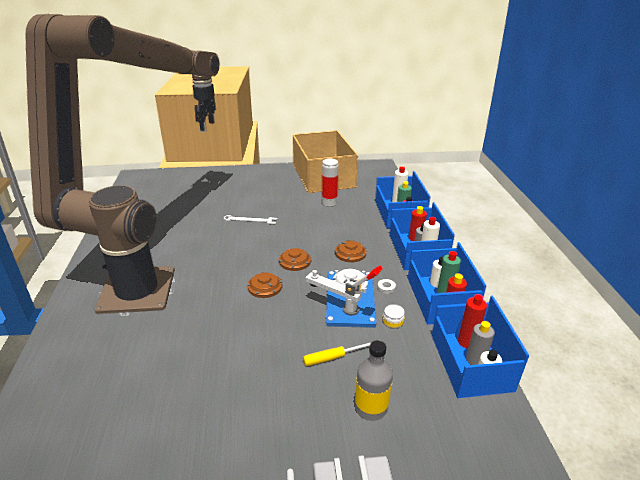

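The top view shows the fixture at about (357,218) with its cover near (337,213). The strap points to the lower left (355,258) and the red paddle is at (405,187). The side view shows the same, with the tin at (393,316). I'll enlarge the fixture in both.

```bash
python3 - <<'E'
import cv2,numpy as np
a=cv2.imread("pics/top0.png")[155:275,300:460]; b=cv2.imread("pics/side0.png")[240:340,290:420]
cv2.imwrite("pics/tc.png",cv2.resize(a,None,fx=5,fy=5,interpolation=cv2.INTER_CUBIC))
cv2.imwrite("pics/sc.png",cv2.resize(b,None,fx=6,fy=6,interpolation=cv2.INTER_CUBIC))
E
```

```text
(no output)
```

View pics/tc.png

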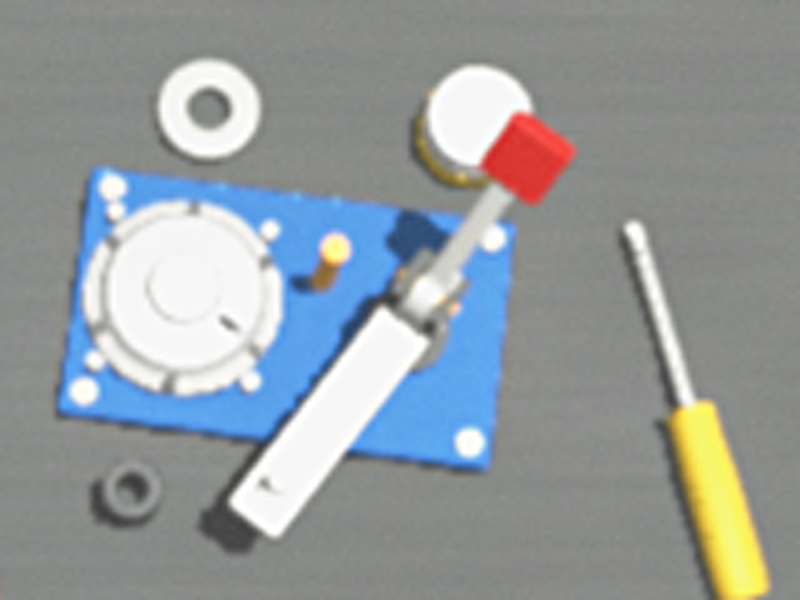

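View pics/sc.png

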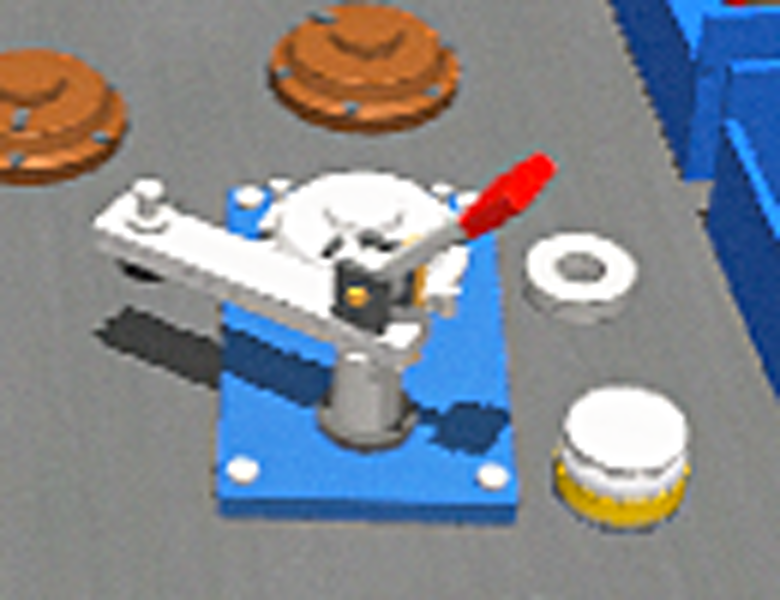

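In the top crop, the plate corners are at (93,170), (515,222), (490,468) and (60,412). The strap's free-end corners are at (230,503) and (280,538), and the paddle is at (530,158). The tin is at (475,120), the bearing at (209,109) and the socket at (130,490). The side crop confirms that the lever is up and the strap swung toward the robot. Next I'll compute the poses.

```bash
cat > h.py <<'E'
from plant import ctrl
import cv2,numpy as np
from scipy.optimize import least_squares
from scipy.spatial.transform import Rotation as R
def proj(n,P):
    m=ctrl.camera_model(n); return cv2.projectPoints(np.float64(P).reshape(-1,1,3),m["rvec"],m["tvec"],m["intrinsics"],m["D"])[0][:,0]
def back(n,uv,z):
    m=ctrl.camera_model(n); u=cv2.undistortPoints(np.float64(uv).reshape(-1,1,2),m["intrinsics"],m["D"])[:,0]
    Rm=cv2.Rodrigues(m["rvec"])[0]; c=-Rm.T@m["tvec"]; d=np.c_[u,np.ones(len(u))]@Rm
    return c+d*((z-c[2])/d[:,2])[:,None]
tp=lambda p:(np.float64(p)+.5)/5-.5+[300,155]
sd=lambda p:(np.float64(p)+.5)/6-.5+[290,240]
def W(q,P): # fixture -> world
    c,s=np.cos(q[2]),np.sin(q[2]); return np.float64(P)@np.array([[c,s,0],[-s,c,0],[0,0,1]])+[q[0],q[1],0]
E
python3 - <<'E'
from h import *
P=np.array([[65,170,15],[65,-50,15],[-65,-50,15],[-65,170,15]])/1e3
T=tp([[93,170],[515,222],[490,468],[60,412]])
S=sd([[500,186],[518,500],[218,500],[228,188]])
ft=lambda q:(proj("top",W(q,P))-T).ravel(); 
g=lambda q:np.r_[ft(q),(proj("side",W(q,P))-S)[1:3].ravel()]
q0=[.65,-.05,0]
for f in(ft,g):
    r=least_squares(f,q0); print(r.x.round(4),r.fun.round(1))
q=r.x; np.save("q.npy",q)
e=back("top",tp([[230,503],[280,538],[427,340],[385,305]]),.078)
print("strap",e.round(4)); m=e[:2].mean(0); d=W(-0*q,[0,0,0])
v=m[:2]-q[:2]; print("len",np.hypot(*v),"angle",np.arctan2(v[1],v[0])-np.pi/2-q[2])
v=(e[0]+e[1]-e[2]-e[3]); print("dir",np.arctan2(v[1],v[0])-np.pi/2-q[2])
print("paddle",back("top",tp([[530,158]]),.168).round(4))
for n,p,z in(("tin",(477,118),.036),("bearing",(209,109),.015),("socket",(130,490),.02),("cover",(184,290),.06),("pin",(336,248),.08)): print(n,back("top",tp([p]),z).round(3))
E
```

```text
[ 0.597  -0.159  -0.1344] [-0.2 -0.3  0.1  0.   0.2  0.1 -0.2  0.2]
[ 0.5962 -0.1594 -0.1363] [ 0.1 -0.1  0.3  0.3  0.4  0.4 -0.   0.4  0.7 -0.1  0.3 -1.3]
strap [[ 0.4988 -0.0635  0.078 ]
 [ 0.4818 -0.087   0.078 ]
 [ 0.578  -0.16    0.078 ]
 [ 0.5955 -0.1402  0.078 ]]
len 0.13531944578946473 angle 1.035607852130304
dir 1.0470827390539597
paddle [[ 0.6414 -0.1959  0.168 ]]
tin [[ 0.704 -0.196  0.036]]
bearing [[ 0.716 -0.06   0.015]]
socket [[ 0.515 -0.017  0.02 ]]
cover [[ 0.608 -0.044  0.06 ]]
pin [[ 0.624 -0.117  0.08 ]]
```

```bash
cat >> h.py <<'E'
def pose():
    s=ctrl.get_state(); y=R.from_quat(s["tcp_rot"]).as_matrix()[:,1]
    return s["eef_pos"],np.arctan2(y[1],y[0])
def plan(targets):  # (x,y,z,yaw of tool y,rows); prints rows tx ty tz spin
    p,a=pose(); print("at",p.round(4),round(a,4))
    for *t,b,n in targets:
        t=np.array(t); d=(t-p)/n; da=(b-a)/n; print("->",t.round(3))
        for i in range(n):
            y=np.array([np.cos(a),np.sin(a),0]); x=np.array([-y[1],y[0],0])
            print((np.r_[d@x,d@y,-d[2]]/.025).round(2),round(-da/.1,2)); a+=da
        p=t
E
python3 - <<'E'
from h import *
p,a=pose(); plan([(*p,.905,4),(.36,.32,.2,.905,15),(.499,-.129,.2,.905,19),(.499,-.129,.058,.905,7)])
E
```

```text
at [0.1737 0.6515 0.1932] 1.31
-> [0.174 0.652 0.193]
[ 0.  0. -0.] 1.01
[ 0.  0. -0.] 1.01
[ 0.  0. -0.] 1.01
[ 0.  0. -0.] 1.01
-> [0.36 0.32 0.2 ]
[-0.94 -0.39 -0.02] -0.0
[-0.94 -0.39 -0.02] -0.0
[-0.94 -0.39 -0.02] -0.0
[-0.94 -0.39 -0.02] -0.0
[-0.94 -0.39 -0.02] -0.0
[-0.94 -0.39 -0.02] -0.0
[-0.94 -0.39 -0.02] -0.0
[-0.94 -0.39 -0.02] -0.0
[-0.94 -0.39 -0.02] -0.0
[-0.94 -0.39 -0.02] -0.0
[-0.94 -0.39 -0.02] -0.0
[-0.94 -0.39 -0.02] -0.0
[-0.94 -0.39 -0.02] -0.0
[-0.94 -0.39 -0.02] -0.0
[-0.94 -0.39 -0.02] -0.0
-> [ 0.499 -0.129  0.2  ]
[-0.81 -0.56 -0.  ] -0.0
[-0.81 -0.56 -0.  ] -0.0
[-0.81 -0.56 -0.  ] -0.0
[-0.81 -0.56 -0.  ] -0.0
[-0.81 -0.56 -0.  ] -0.0
[-0.81 -0.56 -0.  ] -0.0
[-0.81 -0.56 -0.  ] -0.0
[-0.81 -0.56 -0.  ] -0.0
[-0.81 -0.56 -0.  ] -0.0
[-0.81 -0.56 -0.  ] -0.0
[-0.81 -0.56 -0.  ] -0.0
[-0.81 -0.56 -0.  ] -0.0
[-0.81 -0.56 -0.  ] -0.0
[-0.81 -0.56 -0.  ] -0.0
[-0.81 -0.56 -0.  ] -0.0
[-0.81 -0.56 -0.  ] -0.0
[-0.81 -0.56 -0.  ] -0.0
[-0.81 -0.56 -0.  ] -0.0
[-0.81 -0.56 -0.  ] -0.0
-> [ 0.499 -0.129  0.058]
[0.   0.   0.81] -0.0
[0.   0.   0.81] -0.0
[0.   0.   0.81] -0.0
[0.   0.   0.81] -0.0
[0.   0.   0.81] -0.0
[0.   0.   0.81] -0.0
[0.   0.   0.81] -0.0
```

arm_command(
  steps=[0, 0, 0, 0, 1, 0, 0, 0, 0, 1, 0, 0, 0, 0, 1, 0, 0, 0, -0.2, 1, 0, -0.94, -0.39, 0, 0, 0, -0.94, -0.39, 0, 0, 0, -0.94, -0.39, 0, 0, 0, -0.94, -0.39, 0, 0],
  squeeze=20,
)

```text
time: 0.77
eef_pos: [0.2243, 0.5624, 0.1987]
tcp_rot: [0.324, 0.946, -0.001, -0.0]
contact_force: [0.1, 0.7, -0.1]
opening: 0.0
finger_force: 0.0
```

arm_command(
  steps=[0, -0.94, -0.39, 0, 0, 0, -0.94, -0.39, 0, 0, 0, -0.94, -0.39, 0, 0, 0, -0.94, -0.39, 0, 0, 0, -0.94, -0.39, 0, 0, 0, -0.94, -0.39, 0, 0, 0, -0.94, -0.39, 0, 0, 0, -0.94, -0.39, 0, 0],
)

```text
time: 1.43
eef_pos: [0.325, 0.3854, 0.199]
tcp_rot: [0.324, 0.946, -0.0, -0.0]
contact_force: [0.6, 0.1, 0.2]
opening: 0.0
finger_force: 0.0
```

arm_command(
  steps=[0, -0.94, -0.39, 0, 0, 0, -0.94, -0.39, 0, 0, 0, -0.94, -0.39, 0, 0, 0, -0.8, -0.56, 0, 0, 0, -0.8, -0.56, 0, 0, 0, -0.8, -0.56, 0, 0, 0, -0.8, -0.56, 0, 0, 0, -0.8, -0.56, 0, 0],
)

```text
time: 2.1
eef_pos: [0.3983, 0.2025, 0.1991]
tcp_rot: [0.324, 0.946, -0.0, -0.0]
contact_force: [1.3, 0.7, -0.0]
opening: -0.005
finger_force: 0.0
```

arm_command(
  steps=[0, -0.8, -0.56, 0, 0, 0, -0.8, -0.56, 0, 0, 0, -0.8, -0.56, 0, 0, 0, -0.8, -0.56, 0, 0, 0, -0.8, -0.56, 0, 0, 0, -0.8, -0.56, 0, 0, 0, -0.8, -0.56, 0, 0, 0, -0.8, -0.56, 0, 0],
)

```text
time: 2.77
eef_pos: [0.4559, 0.0159, 0.1991]
tcp_rot: [0.324, 0.946, -0.0, -0.0]
contact_force: [-0.3, -0.6, 0.8]
opening: 0.002
finger_force: 0.0
```

arm_command(
  steps=[0, -0.82, -0.59, 0, 0, 0, -0.82, -0.59, 0, 0, 0, -0.82, -0.59, 0, 0, 0, -0.82, -0.59, 0, 0, 0, -0.82, -0.59, 0, 0, 0, -0.82, -0.59, 0, 0, 0, 0, 0, 0, 0],
)

```text
time: 3.35
eef_pos: [0.4994, -0.1318, 0.1991]
tcp_rot: [0.326, 0.945, -0.001, 0.0]
contact_force: [0.8, -0.6, 0.1]
opening: -0.001
finger_force: 0.0
```

arm_command(
  steps=[0, 0, 0, 0.8, 0, 0, 0, 0, 0.8, 0, 0, 0, 0, 0.8, 0, 0, 0, 0, 0.8, 0, 0, 0, 0, 0.8, 0, 0, 0, 0, 0.8, 0, 0, 0, 0, 0.8, 0, 0, 0, 0, 0, 0],
)

```text
time: 4.02
eef_pos: [0.4951, -0.126, 0.0548]
tcp_rot: [0.324, 0.946, 0.001, -0.005]
contact_force: [-0.4, 1.1, -0.3]
opening: 0.003
finger_force: 0.0
```

```bash
python3 - <<'E'
from h import *
cv2.imwrite("pics/tc2.png",cv2.resize(ctrl.read_camera("top")[155:275,300:460,::-1],None,fx=5,fy=5,interpolation=cv2.INTER_CUBIC))
q=np.array([.5965,-.159,-.135])
T=[]
for th in np.arange(1.04,-.01,-.1):
    w=W([q[0],q[1],q[2]+th],[-.0285,.095,.058]); T.append((*w,q[2]+th,1))
plan(T)
E
```

```text
at [ 0.4965 -0.1267  0.057 ] 0.9103
-> [ 0.504 -0.123  0.058]
[-0.14  0.31 -0.04] 0.05
-> [ 0.508 -0.114  0.058]
[ 0.09  0.39 -0.  ] 1.0
-> [ 0.513 -0.105  0.058]
[ 0.09  0.39 -0.  ] 1.0
-> [ 0.519 -0.097  0.058]
[ 0.09  0.39 -0.  ] 1.0
-> [ 0.526 -0.09   0.058]
[ 0.09  0.39 -0.  ] 1.0
-> [ 0.533 -0.083  0.058]
[ 0.09  0.39 -0.  ] 1.0
-> [ 0.541 -0.077  0.058]
[ 0.09  0.39 -0.  ] 1.0
-> [ 0.549 -0.072  0.058]
[ 0.09  0.39 -0.  ] 1.0
-> [ 0.558 -0.068  0.058]
[ 0.09  0.39 -0.  ] 1.0
-> [ 0.568 -0.064  0.058]
[ 0.09  0.39 -0.  ] 1.0
-> [ 0.577 -0.062  0.058]
[ 0.09  0.39 -0.  ] 1.0
```

View pics/tc2.png

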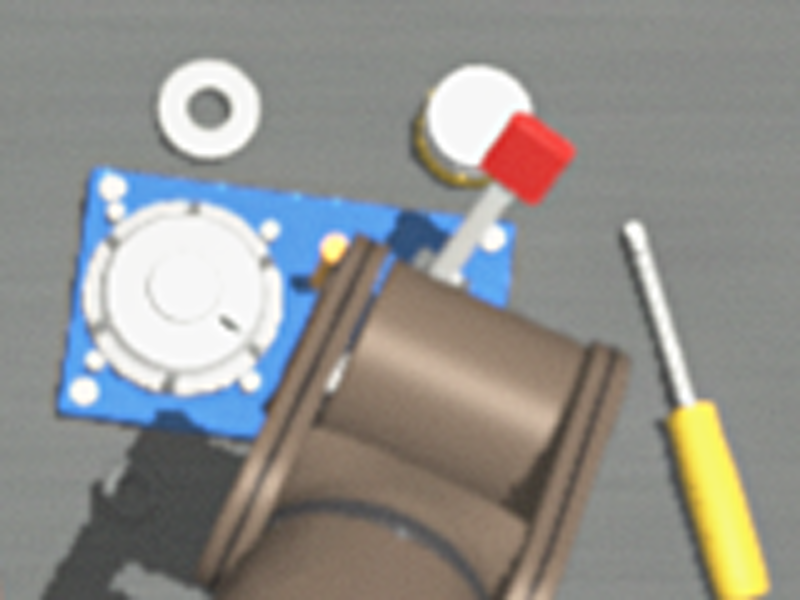

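The arm now covers the strap, and the paddle is unmoved at (530,158). I'll start the sweep.

arm_command(
  steps=[0, -0.1, 0.2, 0, 0, 0, 0, 0.2, 0, 0, 0, 0.05, 0.2, 0, 0.5, 0, 0.05, 0.2, 0, 0.5, 0, 0.05, 0.2, 0, 0.5, 0, 0.05, 0.2, 0, 0.5],
)

```text
time: 4.57
eef_pos: [0.5185, -0.1036, 0.0616]
tcp_rot: [0.418, 0.908, 0.0, 0.002]
contact_force: [-0.2, 0.2, 0.7]
opening: 0.0
finger_force: 0.0
```

arm_command(
  steps=[0, 0.05, 0.2, 0, 0.5, 0, 0.05, 0.2, 0, 0.5, 0, 0.05, 0.2, 0, 0.5, 0, 0.05, 0.2, 0, 0.5, 0, 0.05, 0.2, 0, 0.5, 0, 0.05, 0.2, 0, 0.5],
)

```text
time: 5.07
eef_pos: [0.5393, -0.0807, 0.0616]
tcp_rot: [0.549, 0.836, 0.001, 0.002]
contact_force: [-0.2, -0.6, 0.2]
opening: 0.002
finger_force: 0.0
```

```bash
python3 - <<'E'
from h import *
q=np.array([.5965,-.159,-.135]); p,a=pose(); print(p,a-q[2],ctrl.get_state()["contact_force"])
c,s=np.cos(a),np.sin(a); d=p[:2]-q[:2]; print("strap-frame",d@[c,s],d@[-s,c])
T=[]
for th in np.arange(a-q[2]-.05,-.01,-.05):
    w=W([q[0],q[1],q[2]+th],[-.0285,.095,.057]); T.append((*w,q[2]+th,1))
plan(T)
E
```

```text
[ 0.53930255 -0.08073403  0.06156519] 0.5428934521070043 [-0.15784878 -0.63879512  0.20994602]
strap-frame -0.02145861953186019 0.09453379153113677
at [ 0.5393 -0.0807  0.0616] 0.4079
-> [ 0.537 -0.08   0.057]
[ 0.07 -0.09  0.18] 0.5
-> [ 0.541 -0.077  0.057]
[ 0.05  0.19 -0.  ] 0.5
-> [ 0.545 -0.074  0.057]
[ 0.05  0.19 -0.  ] 0.5
-> [ 0.549 -0.072  0.057]
[ 0.05  0.19 -0.  ] 0.5
-> [ 0.553 -0.07   0.057]
[ 0.05  0.19 -0.  ] 0.5
-> [ 0.558 -0.068  0.057]
[ 0.05  0.19 -0.  ] 0.5
-> [ 0.563 -0.066  0.057]
[ 0.05  0.19 -0.  ] 0.5
-> [ 0.567 -0.064  0.057]
[ 0.05  0.19 -0.  ] 0.5
-> [ 0.572 -0.063  0.057]
[ 0.05  0.19 -0.  ] 0.5
-> [ 0.577 -0.062  0.057]
[ 0.05  0.19 -0.  ] 0.5
-> [ 0.582 -0.061  0.057]
[ 0.05  0.19 -0.  ] 0.5
```

```bash
python3 - <<'E'
from h import *
a=cv2.resize(ctrl.read_camera("top")[155:275,300:460,::-1],None,fx=3,fy=3,interpolation=cv2.INTER_CUBIC)
b=cv2.resize(ctrl.read_camera("side")[240:340,290:420,::-1],(468,360),interpolation=cv2.INTER_CUBIC)
cv2.imwrite("pics/c3.png",cv2.resize(np.hstack([a,b]),(800,304)))
E
```

```text
(no output)
```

View pics/c3.png

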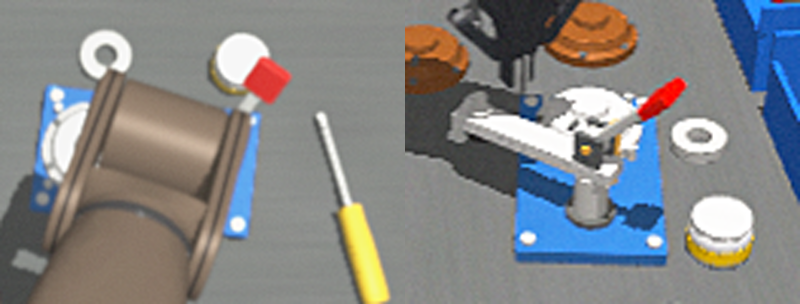

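The paddle has not moved: (268,80) on the left and (680,85) on the right are the same places as before. So I doubt the strap moved, and I'm checking where the tip really is.

```bash
python3 - <<'E'
from h import *
p,a=pose()
im=ctrl.read_camera("side")[:,:,::-1].copy()[215:325,290:410]
im=cv2.resize(im,None,fx=5,fy=5,interpolation=cv2.INTER_CUBIC)
f=lambda P:((proj("side",[P])[0]-[290,215]+.5)*5).astype(int)
cv2.circle(im,tuple(map(int,f(p))),4,(0,255,0),-1); print(p,f(p))
q=[.5965,-.159,-.135+1.04]
for P in([-.014,.136,.078],[.014,.136,.078],[.014,0,.078],[-.014,0,.078]):
    cv2.circle(im,tuple(map(int,f(W(q,[P])[0]))),4,(255,0,255),-1)
cv2.imwrite("pics/s4.png",im); print(ctrl.get_state()["qpos"])
E
```

```text
[ 0.53945087 -0.08069811  0.06149051] [185 321]
[-3.35189978e-01  1.52059804e-01  1.99867334e+00  6.58685796e-06
  9.87988011e-01 -7.47317990e-01]
```

View pics/s4.png

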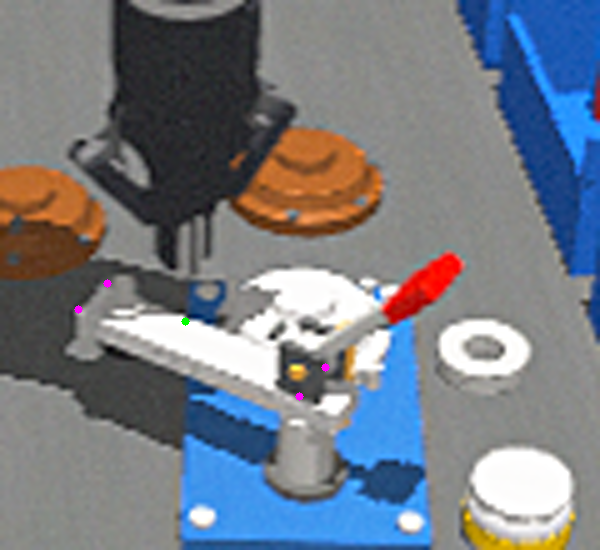

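The green reported TCP is at (185,321), but the visible fingertips end near (185,273). The strap itself still matches θ=1.04. I'll run the same check on the first picture.

```bash
python3 - <<'E'
from h import *
print(proj("side",[[.1737,.6515,.1932],[.1737,.6515,.2062]]))
im=cv2.imread("pics/side0.png")[40:150,150:260]
d=(im.max(2)<60)
ys,xs=np.nonzero(d); 
for y in range(60,95,2): print(y+40,(np.nonzero(d[y])[0]+150))
p,a=pose()
for z in(.06,.07,.08,.09,.1): print(z,(proj("side",[[p[0],p[1],z]])[0]-[290,215]+.5)*5)
for dy in(.02,.04,.06):print(dy,(proj("side",[[p[0],p[1]+dy,p[2]]])[0]-[290,215]+.5)*5)
E
```

```text
[[209.21416964 139.32546686]
 [208.83036727 136.09686308]]
100 [198 199 200 201 202 203 204 205 206 207 208 209 210 213]
102 [199 200 201 204 205 206 207 208 209 210 211 212 213 214]
104 [199 202 204 205 206 207 208 209 210 211 212 213 214]
106 [195 196 199 200 201 202 203 204 205 206 207 208 209 210 211 212 213 214]
108 [195 196 199 200 201 202 203 204 205 206 207 208 209 210 211 212 213 214]
110 [196 199 200 201 202 203 204 205 207 208 209 210 211 212 213]
112 [196 197 198 199 200 201 202 203 204 205 206 207 209 210 211 212 213]
114 [196 197 198 199 200 201 202 203 204 205 206 209 210 211]
116 [196 199 200 201 202 204 205 209 210 211 212]
118 [196 197 198 199 200 201 202 203 204 209 210 211 212]
120 [196 197 198 199 200 201 202 203 204 209 210 211 212 213]
122 [200 201 202 203 210 211 212 213]
124 [200 201 202 203]
126 [200 201 202 203]
128 [200 201 202 203]
130 [202 203]
132 []
134 []
0.06 [184.42033133 323.75902365]
0.07 [184.67849373 309.23284835]
0.08 [184.93860194 294.57922489]
0.09 [185.20067213 279.79678487]
0.1 [185.46472052 264.88414646]
0.02 [180.21349635 299.9703976 ]
0.04 [176.08057123 278.37800141]
0.06 [172.04745102 257.30761442]
```

In both pictures the fingertips sit about 25–30 mm higher than the reported TCP, so the finger passed over the strap. I'll go back to the push side, go lower, and confirm with contact and a picture.

```bash
python3 - <<'E'
from h import *
p,a=pose(); plan([(p[0],p[1],.1115,a,2),(.493,-.136,.1115,.905,5)])
E
```

```text
at [ 0.5389 -0.0809  0.0611] 0.4121
-> [ 0.539 -0.081  0.112]
[ 0.    0.   -1.01] -0.0
[ 0.    0.   -1.01] -0.0
-> [ 0.493 -0.136  0.112]
[-0.26 -0.51 -0.  ] -0.99
[-0.21 -0.54 -0.  ] -0.99
[-0.15 -0.55 -0.  ] -0.99
[-0.1  -0.57 -0.  ] -0.99
[-0.04 -0.57 -0.  ] -0.99
```

arm_command(
  steps=[0, 0, 0, -1, 0, 0, 0, 0, -1, 0, 0, -0.26, -0.51, 0, -1, 0, -0.21, -0.54, 0, -1, 0, -0.15, -0.55, 0, -1, 0, -0.1, -0.57, 0, -1, 0, -0.04, -0.57, 0, -1, 0, 0, 0, 0, 0],
)

```text
time: 5.88
eef_pos: [0.491, -0.1378, 0.1102]
tcp_rot: [0.324, 0.946, -0.0, 0.0]
contact_force: [0.6, -0.1, -0.3]
opening: 0.004
finger_force: 0.0
```

arm_command(
  steps=[0, 0, 0, 0.8, 0, 0, 0, 0, 0.8, 0, 0, 0, 0, 0.8, 0, 0, 0, 0, 0.7, 0, 0, 0, 0, 0, 0, 0, 0, 0, 0, 0],
)

```text
time: 6.38
eef_pos: [0.4915, -0.1358, 0.0317]
tcp_rot: [0.325, 0.946, 0.0, -0.001]
contact_force: [-0.0, -0.4, 0.5]
opening: -0.001
finger_force: 0.0
```

```bash
python3 - <<'E'
from h import *
p,a=pose(); print(p,a)
im=ctrl.read_camera("side")[:,:,::-1].copy()[195:325,270:410]
im=cv2.resize(im,None,fx=4,fy=4,interpolation=cv2.INTER_CUBIC)
for z in(0,.027):
    f=(proj("side",[p+[0,0,z]])[0]-[270,195]+.5)*4; print(f); cv2.circle(im,tuple(map(int,f)),3,(0,255,0),-1)
cv2.imwrite("pics/s5.png",im)
E
```

```text
[ 0.49151262 -0.13579625  0.03167109] 0.9092709191287877
[165.88700858 427.40240419]
[165.71459589 396.06005528]
```

View pics/s5.png

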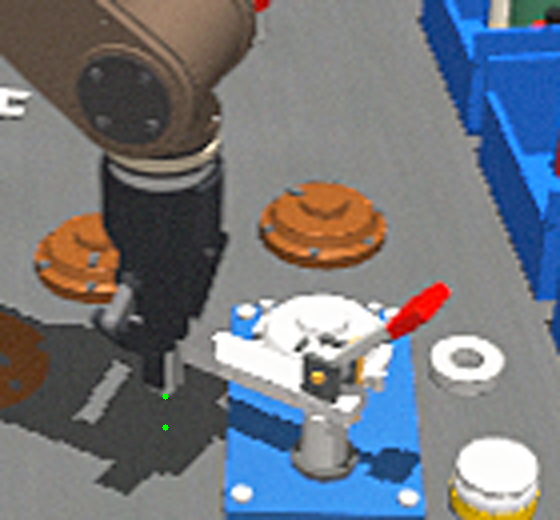

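The tip is in front of the strap and visibly ends near (165,390), which again means about 27 mm above the reported height. That puts it at about z 0.059. I'll lower slightly and push.

arm_command(
  steps=[0, 0, 0.2, 0.1, 0, 0, 0, 0.2, 0, 0, 0, 0, 0.2, 0, 0, 0, 0, 0.2, 0, 0, 0, 0.05, 0.2, 0, 0.5, 0, 0.05, 0.2, 0, 0.5],
)

```text
time: 6.93
eef_pos: [0.5092, -0.1113, 0.0302]
tcp_rot: [0.372, 0.928, -0.0, 0.001]
contact_force: [-1.4, -1.3, 1.4]
opening: 0.0
finger_force: 0.9
```

arm_command(
  steps=[0, 0.05, 0.2, 0, 0.5, 0, 0.05, 0.2, 0, 0.5, 0, 0.05, 0.2, 0, 0.5, 0, 0.05, 0.2, 0, 0.5],
)

```text
time: 7.27
eef_pos: [0.5208, -0.0942, 0.0303]
tcp_rot: [0.463, 0.886, -0.0, 0.001]
contact_force: [-0.5, -1.8, 1.1]
opening: 0.003
finger_force: 0.8
```

```bash
cat > st.py <<'E'
from h import *
q=np.array([.5965,-.159,-.135]); p,a=pose(); s=ctrl.get_state(); print(p,"tool th",a-q[2],s["contact_force"],s["wrist_torque"])
uv=[]
for n in("top","side"):
    im=ctrl.read_camera(n).astype(int)
    m=(im[...,0]>130)&(im[...,1]<70)&(im[...,2]<70); w=np.zeros_like(m)
    x0,y0,x1,y1=(340,150,460,260) if n=="top" else (325,230,420,340); w[y0:y1,x0:x1]=1
    ys,xs=np.nonzero(m&w); uv.append((xs.mean(),ys.mean())); print(n,uv[-1],len(xs))
def pad(th,l):
    e=np.deg2rad(54)-l; return W([q[0],q[1],q[2]+th],[0,-.09*np.cos(e),.095+.09*np.sin(e)])
r=least_squares(lambda v:np.r_[proj("top",[pad(*v)])[0]-uv[0],proj("side",[pad(*v)])[0]-uv[1]],[.5,.1])
print("strap,lever",r.x,"res",r.fun)
th=r.x[0]; b=q[2]+th; d=p[:2]-q[:2]; print("in strap frame",d@[np.cos(b),np.sin(b)],d@[-np.sin(b),np.cos(b)])
E
python3 st.py
```

```text
[ 0.52079351 -0.09424728  0.03028569] tool th 0.7431270906605665 [-0.52471387 -1.76818706  1.11680224] [-0.30740072  0.04414183 -0.01527952]
top (np.float64(409.4765100671141), np.float64(191.9731543624161)) 149
side (np.float64(387.3695652173913), np.float64(258.4710144927536)) 138
strap,lever [1.14574525 0.04057566] res [ -7.2927201   -6.46782834 -12.63766816  11.02613329]
in strap frame 0.01464279800438883 0.09853921157359771
```

Contact is made and the paddle is moving. The side-view red window is catching a bin item, so I'll tighten it and continue.

```bash
sed -i 's/(325,230,420,340)/(330,262,392,330)/; s/\[.5,.1\])/[.5,.1],loss="soft_l1")/' st.py; python3 st.py
```

```text
[ 0.5208074  -0.09362306  0.03007723] tool th 0.7459570619403059 [-0.00392311  0.84754092  0.83476017] [0.00156661 0.07447523 0.0026296 ]
top (np.float64(409.6040268456376), np.float64(192.26174496644296)) 149
side (np.float64(369.9878048780488), np.float64(275.2926829268293)) 82
strap,lever [0.72838563 0.06588083] res [ 0.70064967 -0.18092896  0.06106854 -0.48029785]
in strap frame -0.02619622696888339 0.09652601756788153
```

The strap is at 0.73 rad and moving with the finger, with the lever still up. I'll continue.

arm_command(
  steps=[0, 0.05, 0.2, 0, 0.5, 0, 0.05, 0.2, 0, 0.5, 0, 0.05, 0.2, 0, 0.5, 0, 0.05, 0.2, 0, 0.5, 0, 0.05, 0.2, 0, 0.5, 0, 0.05, 0.2, 0, 0.5],
)

```text
time: 7.97
eef_pos: [0.5425, -0.0738, 0.0295]
tcp_rot: [0.59, 0.807, -0.001, -0.0]
contact_force: [-1.7, -2.2, 0.0]
opening: -0.001
finger_force: 0.7
```

```bash
python3 st.py
```

```text
[ 0.542537   -0.07384984  0.02946939] tool th 0.44366448710689765 [-1.73730622 -2.16426907  0.04599835] [-0.24667981  0.14380974 -0.06368375]
top (np.float64(413.16107382550337), np.float64(198.3758389261745)) 149
side (np.float64(363.5822784810127), np.float64(277.60759493670884)) 79
strap,lever [0.42500199 0.06329468] res [ 0.66349429  0.41371412  0.57794525 -0.61221851]
in strap frame -0.027360643562212388 0.09702551555209468
```

arm_command(
  steps=[0, 0.05, 0.2, -0.05, 0.5, 0, 0.05, 0.2, 0, 0.5, 0, 0.05, 0.2, 0, 0.5, 0, 0.05, 0.2, 0, 0.5, 0, 0.05, 0.2, 0, 0.5, 0, 0.05, 0.2, 0, 0.5, 0, 0.05, 0.2, 0, 0.5],
)

```text
time: 8.65
eef_pos: [0.575, -0.0596, 0.0303]
tcp_rot: [0.721, 0.693, -0.001, -0.001]
contact_force: [-1.9, -0.6, 0.9]
opening: -0.001
finger_force: 0.7
```

arm_command(
  steps=[0, 0.05, 0.15, 0, 0.4, 0, 0, 0.1, 0, 0.3, 0, 0, 0.1, 0, 0.2, 0, 0, 0.05, 0, 0],
)

```text
time: 8.98
eef_pos: [0.5839, -0.0584, 0.0302]
tcp_rot: [0.751, 0.66, -0.002, -0.003]
contact_force: [-6.1, 2.3, 3.5]
opening: -0.001
finger_force: 4.4
```

```bash
python3 st.py
```

```text
[ 0.58387599 -0.05838136  0.03023054] tool th 0.006005095706250768 [-6.13077546  2.25877243  3.51664757] [0.31664104 1.17955784 0.01051798]
top (np.float64(414.4965034965035), np.float64(209.0909090909091)) 143
side (np.float64(354.03076923076924), np.float64(279.61538461538464)) 65
strap,lever [-0.00158394  0.08474098] res [ 1.16278625  0.3353596   0.27380659 -0.73732119]
in strap frame -0.026206644788303528 0.09796268400699418
```

The strap is on its stop: angle about 0, push force 6 N, lever still up. I'll hold, back off, rise and plan the lever push.

arm_command(
  steps=[0, 0, 0, 0, 0, 0, 0, 0, 0, 0, 0, 0, 0, 0, 0, 0, 0, -0.3, 0, 0, 0, 0, -0.5, 0, 0, 0, 0, -0.5, 0, 0],
)

```text
time: 9.58
eef_pos: [0.5537, -0.0552, 0.0309]
tcp_rot: [0.751, 0.66, 0.0, 0.001]
contact_force: [-0.3, 0.4, -0.3]
opening: 0.003
finger_force: 0.0
```

arm_command(
  steps=[0, 0, 0, -0.9, 0, 0, 0, 0, -0.9, 0, 0, 0, 0, -0.9, 0, 0, 0, 0, -0.9, 0, 0, 0, 0, -0.9, 0, 0, 0, 0, -0.9, 0, 0, 0, 0, -0.9, 0, 0, 0, 0, -0.5, 0],
)

```text
time: 10.25
eef_pos: [0.5549, -0.0554, 0.2041]
tcp_rot: [0.751, 0.66, 0.002, 0.003]
contact_force: [0.5, -0.2, 0.4]
opening: -0.004
finger_force: 0.0
```

```bash
python3 st.py; python3 - <<'E'
from h import *
q=[.5965,-.159,-.135]; off=.0275
T=[(*W(q,[0,-.042,.215-off]),-.135,8)]
for e in np.deg2rad(np.arange(54,-1,-6)):
    y=-.086*np.cos(e)+.006*np.sin(e)+.010; z=.095+.086*np.sin(e)+.006*np.cos(e)
    T.append((*W(q,[0,y,z-off]),-.135,2 if e>.93 else 1)); print(np.rad2deg(e).round(),y.round(4),z.round(4))
plan(T)
E
```

```text
[ 0.55490937 -0.05541483  0.20412777] tool th 0.005827751106223467 [ 0.4616752  -0.23604842  0.40642329] [-0.06424368 -0.04734387  0.01923881]
top (np.float64(414.33093525179856), np.float64(209.12230215827338)) 139
side (np.float64(353.87692307692305), np.float64(279.4923076923077)) 65
strap,lever [-0.00637968  0.0803419 ] res [ 1.20763976  0.37780305  0.31138376 -0.77991753]
in strap frame -0.05577175780494049 0.09669114825188818
54.0 -0.0357 0.1681
48.0 -0.0431 0.1629
42.0 -0.0499 0.157
36.0 -0.056 0.1504
30.0 -0.0615 0.1432
24.0 -0.0661 0.1355
18.0 -0.0699 0.1273
12.0 -0.0729 0.1187
6.0 -0.0749 0.11
0.0 -0.076 0.101
at [ 0.5554 -0.0555  0.204 ] -0.1295
-> [ 0.591 -0.201  0.188]
[-0.7   0.27  0.08] 0.01
[-0.7   0.27  0.08] 0.01
[-0.7   0.27  0.08] 0.01
[-0.7   0.27  0.08] 0.01
[-0.7   0.27  0.08] 0.01
[-0.7   0.27  0.08] 0.01
[-0.7   0.27  0.08] 0.01
[-0.7   0.27  0.08] 0.01
-> [ 0.592 -0.194  0.141]
[ 0.13 -0.    0.94] -0.0
[ 0.13 -0.    0.94] -0.0
-> [ 0.591 -0.202  0.135]
[-0.3  -0.    0.21] -0.0
-> [ 0.59  -0.208  0.13 ]
[-0.27  0.    0.24] -0.0
-> [ 0.589 -0.215  0.123]
[-0.25 -0.    0.26] -0.0
-> [ 0.588 -0.22   0.116]
[-0.22 -0.    0.29] -0.0
-> [ 0.588 -0.225  0.108]
[-0.19  0.    0.31] -0.0
-> [ 0.587 -0.228  0.1  ]
[-0.15 -0.    0.33] -0.0
-> [ 0.587 -0.231  0.091]
[-0.12 -0.    0.34] -0.0
-> [ 0.586 -0.233  0.082]
[-0.08  0.    0.35] -0.0
-> [ 0.586 -0.234  0.074]
[-0.04 -0.    0.36] -0.0
```

arm_command(
  steps=[0, -0.7, 0.27, 0.08, 0, 0, -0.7, 0.27, 0.08, 0, 0, -0.7, 0.27, 0.08, 0, 0, -0.7, 0.27, 0.08, 0, 0, -0.7, 0.27, 0.08, 0, 0, -0.7, 0.27, 0.08, 0, 0, -0.7, 0.27, 0.08, 0, 0, -0.7, 0.27, 0.08, 0],
)

```text
time: 11.02
eef_pos: [0.5889, -0.2019, 0.1834]
tcp_rot: [0.751, 0.66, -0.0, -0.001]
contact_force: [-0.9, 0.1, -0.4]
opening: 0.002
finger_force: 0.0
```

arm_command(
  steps=[0, 0, 0, 0, 0, 0, 0.1, 0, 0.6, 0, 0, 0.1, 0, 0.4, 0, 0, 0, 0, 0.4, 0, 0, 0, 0, 0.4, 0],
)

```text
time: 11.43
eef_pos: [0.5894, -0.1951, 0.1385]
tcp_rot: [0.751, 0.66, -0.0, -0.001]
contact_force: [-0.5, 0.3, 0.1]
opening: 0.001
finger_force: 0.0
```

```bash
python3 st.py; python3 - <<'E'
from h import *
cv2.imwrite("pics/s6.png",cv2.resize(ctrl.read_camera("side")[195:325,270:410,::-1],None,fx=4,fy=4,interpolation=cv2.INTER_CUBIC))
E
```

```text
[ 0.58940603 -0.19508815  0.13847804] tool th 0.005722782207950722 [-0.46563714  0.28216345  0.11279069] [-0.01035732 -0.01704033  0.0314698 ]
top (np.float64(nan), np.float64(nan)) 0
side (np.float64(353.4142857142857), np.float64(279.65714285714284)) 70st.py:8: RuntimeWarning: Mean of empty slice.
  ys,xs=np.nonzero(m&w); uv.append((xs.mean(),ys.mean())); print(n,uv[-1],len(xs))
  ret = ret.dtype.type(ret / rcount)
Traceback (most recent call last):
  File "st.py", line 11, in <module>
    r=least_squares(lambda v:np.r_[proj("top",[pad(*v)])[0]-uv[0],proj("side",[pad(*v)])[0]-uv[1]],[.5,.1],loss="soft_l1")
ValueError: Residuals are not finite in the initial point.
```

View pics/s6.png

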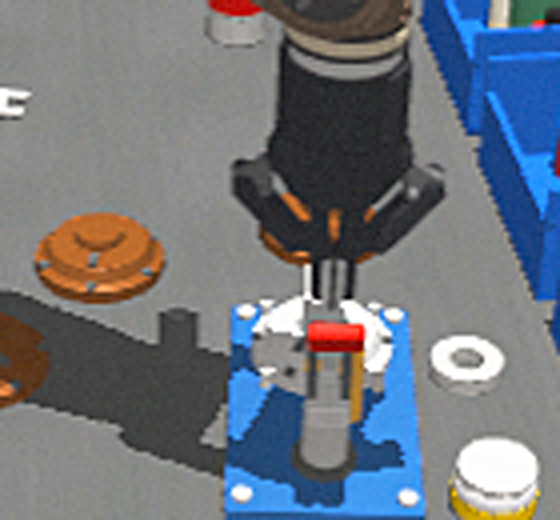

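The tips end at (332,297). The paddle is at (335,337) and untouched, with no contact force. I'll compute the tip height from the image.

```bash
python3 - <<'E'
from h import *
p,a=pose(); q=[.5965,-.159,-.135]
d=p[:2]-q[:2]; c,s=np.cos(q[2]),np.sin(q[2]); print("fixture xy",d@[c,s],d@[-s,c])
f=lambda P:(proj("side",[P])[0]-[270,195]+.5)*4
for z in(.14,.15,.16,.17,.18): print(z,f([p[0],p[1],z]))
for e in(54,49): 
  e=np.deg2rad(e)
  for r in(.073,.09,.107): print("face",r,f(W(q,[0,-r*np.cos(e)+.006*np.sin(e),.095+r*np.sin(e)+.006*np.cos(e)])))
E
```

```text
fixture xy -0.00267309246368945 -0.03663740511546254
0.14 [332.13438657 344.89514266]
0.15 [332.86964693 331.97040009]
0.16 [333.61081623 318.91913547]
0.17 [334.35794402 305.73983302]
0.18 [335.11107971 292.43096041]
face 0.073 [337.89901104 323.59708496]
face 0.09 [339.4674158  315.49394226]
face 0.107 [341.07966141 307.1610951 ]
face 0.073 [337.88945589 333.59076341]
face 0.09 [339.44874172 328.02219727]
face 0.107 [341.05324022 322.29098763]
```

The tip is about 10 mm higher than planned, so I'll descend gently until contact.

arm_command(
  steps=[0, 0, 0.1, 0.25, 0, 0, 0, 0, 0.25, 0],
)

```text
time: 11.75
eef_pos: [0.5934, -0.1964, 0.1283]
tcp_rot: [0.751, 0.66, 0.001, 0.001]
contact_force: [-0.2, -0.3, 0.0]
opening: 0.004
finger_force: 0.0
```

arm_command(
  steps=[0, -0.1, 0, 0.2, 0, 0, -0.2, 0, 0.2, 0],
)

```text
time: 11.92
eef_pos: [0.5917, -0.2031, 0.1177]
tcp_rot: [0.751, 0.66, 0.0, 0.0]
contact_force: [0.5, 1.8, 2.9]
opening: -0.001
finger_force: 1.6
```

```bash
python3 st.py 2>&1 | head -4
```

```text
st.py:8: RuntimeWarning: Mean of empty slice.
  ys,xs=np.nonzero(m&w); uv.append((xs.mean(),ys.mean())); print(n,uv[-1],len(xs))
  ret = ret.dtype.type(ret / rcount)
```

arm_command(
  steps=[0, -0.27, 0, 0.26, 0, 0, -0.24, 0, 0.28, 0, 0, -0.21, 0, 0.3, 0],
)

```text
time: 12.27
eef_pos: [0.589, -0.2214, 0.0957]
tcp_rot: [0.752, 0.66, 0.001, -0.0]
contact_force: [0.9, 3.4, 1.7]
opening: 0.002
finger_force: 1.5
```

arm_command(
  steps=[0, -0.17, 0, 0.3, 0, 0, -0.13, 0, 0.3, 0],
)

```text
time: 12.43
eef_pos: [0.5878, -0.2293, 0.0804]
tcp_rot: [0.752, 0.659, 0.0, -0.0]
contact_force: [0.2, 1.6, 1.4]
opening: -0.003
finger_force: 1.6
```

arm_command(
  steps=[0, -0.1, 0, 0.25, 0, 0, -0.06, 0, 0.2, 0],
)

```text
time: 12.6
eef_pos: [0.5872, -0.2332, 0.0691]
tcp_rot: [0.752, 0.66, -0.0, -0.0]
contact_force: [-0.6, 2.1, 2.6]
opening: -0.0
finger_force: 1.6
```

arm_command(
  steps=[0, 0, 0, 0.15, 0, 0, 0, 0, 0.1, 0],
)

```text
time: 12.77
eef_pos: [0.5872, -0.2338, 0.064]
tcp_rot: [0.751, 0.66, -0.001, 0.0]
contact_force: [-4.0, 0.9, 14.7]
opening: -0.001
finger_force: 7.4
```

arm_command(
  steps=[0, 0, 0, 0.1, 0, 0, 0, 0, 0.1, 0],
)

```text
time: 12.93
eef_pos: [0.5886, -0.234, 0.0637]
tcp_rot: [0.751, 0.66, -0.0, 0.001]
contact_force: [-6.7, 4.3, 26.7]
opening: 0.001
finger_force: 13.0
```

```bash
python3 st.py 2>/dev/null; python3 - <<'E'
from h import *
cv2.imwrite("pics/s7.png",cv2.resize(ctrl.read_camera("side")[205:335,270:410,::-1],None,fx=4,fy=4,interpolation=cv2.INTER_CUBIC))
E
```

```text
[ 0.58864524 -0.23403026  0.06369259] tool th 0.005618222177218524 [-6.70981963  4.30746313 26.66879092] [0.78495507 1.17447116 0.0224542 ]
top (np.float64(nan), np.float64(nan)) 0
side (np.float64(353.3103448275862), np.float64(310.1448275862069)) 145
```

View pics/s7.png

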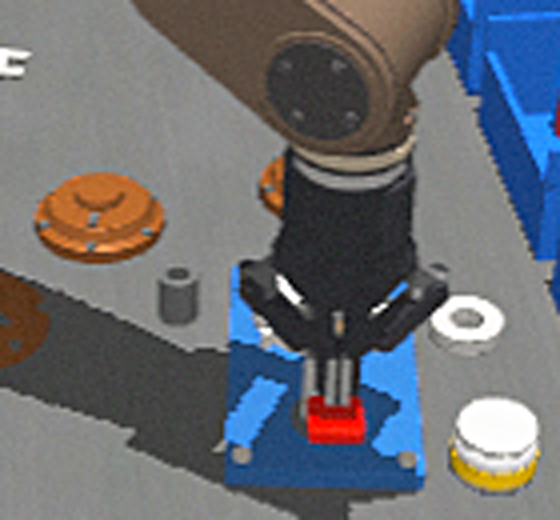

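The paddle at (335,420) looks level with the tips on it, and the force is rising at the end stop (27 N). I'll hold, lift off and verify.

arm_command(
  steps=[0, 0, 0, 0, 0, 0, 0, 0, 0, 0, 0, 0, 0, 0, 0, 0, 0, 0, -0.5, 0, 0, 0, 0, -0.8, 0, 0, 0, 0, -0.9, 0, 0, 0, 0, -1, 0, 0, 0, 0, -1, 0],
)

```text
time: 13.75
eef_pos: [0.5867, -0.2328, 0.1639]
tcp_rot: [0.751, 0.66, -0.001, -0.0]
contact_force: [-0.1, 0.5, 1.0]
opening: -0.006
finger_force: 0.0
```

arm_command(
  steps=[0, 0, 0, -1, 0, 0, 0, -1, -0.3, 0, 0, 0, -1, 0, 0, 0, 0, -1, 0, 0, 0, 0, -1, 0, 0, 0, 0, -1, 0, 0, 0, 0, -1, 0, 0, 0, 0, -1, 0, 0],
)

```text
time: 14.42
eef_pos: [0.4124, -0.2099, 0.1957]
tcp_rot: [0.751, 0.66, -0.001, -0.0]
contact_force: [0.2, -0.1, 0.9]
opening: 0.005
finger_force: 0.0
```

```bash
python3 st.py; python3 - <<'E'
from h import *
a=cv2.resize(ctrl.read_camera("top")[155:275,300:460,::-1],None,fx=3,fy=3,interpolation=cv2.INTER_CUBIC)
b=cv2.resize(ctrl.read_camera("side")[240:340,290:420,::-1],(468,360),interpolation=cv2.INTER_CUBIC)
cv2.imwrite("pics/c8.png",cv2.resize(np.hstack([a,b]),(800,304)))
E
```

```text
[ 0.41235156 -0.2099234   0.19569834] tool th 0.005379672443504069 [ 0.2219202  -0.11599099  0.9281215 ] [-0.02211216  0.00674864 -0.06163559]
top (np.float64(418.0), np.float64(219.75)) 4
side (np.float64(353.08496732026146), np.float64(309.39869281045753)) 153
strap,lever [-0.02270543  0.97160086] res [ 4.42968266 -0.42175651 -0.581141    0.46715032]
in strap frame -0.1738655503041896 -0.07921243224988464
```

View pics/c8.png

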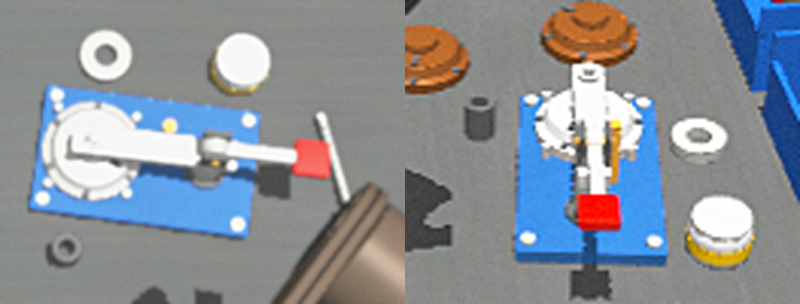

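The lever is level: paddle at (312,158) in the top half and (598,212) in the side half. The cover is in place and nothing else has moved. The strap's slope needs a more exact check, because the top-view red threshold missed most of the paddle.

```bash
python3 - <<'E'
from h import *
q=np.array([.5965,-.159,-.135])
im=ctrl.read_camera("top"); h=im.astype(int)
m=(h[...,0]-np.maximum(h[...,1],h[...,2])>70); m[:200]=0;m[240:]=0;m[:,:390]=0;m[:,450:]=0
ys,xs=np.nonzero(m); u=(xs.mean(),ys.mean()); w=back("top",[u],.101)[0]; d=w[:2]-q[:2]
print("paddle",u,len(xs),w,"r",np.hypot(*d),"strap angle",np.arctan2(d[1],d[0])+np.pi/2-q[2])
# strap edges: bright rows in columns
g=h.sum(2)
tp_=lambda p:np.float64(p)
for x in range(345,378,4): 
    c=np.nonzero((h[195:235,x].min(1)>225))[0]+195; print(x,c.min(),c.max(),len(c))
for th in(0,.05,.1):
    print(th,[proj("top",W([q[0],q[1],q[2]+th],P)[None])[0].round(1).tolist() for P in ([-.014,.136,.078],[.014,.136,.078],[.014,.04,.078],[-.014,.04,.078],[0,-.09,.101])])
E
```

```text
paddle (np.float64(422.8398058252427), np.float64(217.23300970873785)) 206 [ 0.58542823 -0.24707542  0.101     ] r 0.08876859572663924 strap angle 0.009948109215765388
345 198 231 29
349 201 232 24
353 200 223 14
357 207 217 11
361 207 217 11
365 208 218 11
369 208 218 11
373 209 219 11
377 216 218 3
0 [[327.9, 213.6], [329.4, 202.5], [368.6, 207.5], [367.3, 218.6], [423.3, 217.7]]
0.05 [[327.9, 216.3], [328.8, 205.2], [368.2, 208.3], [367.5, 219.5], [423.4, 215.8]]
0.1 [[328.1, 219.1], [328.4, 207.9], [367.9, 209.1], [367.8, 220.3], [423.5, 214.0]]
```

The strap angle is about 0.01 rad, both from the paddle and from the strap's edge slope. The lever is at its stop and the robot is clear, so I'm handing in.

```bash
python3 -c "
from plant import ctrl; print(ctrl.sign_off())"
```

```text
the job is handed in; nothing more can be done
None
```

I swung the strap onto its stop (about 0.01 rad), pushed the cam lever down to its end stop, and handed the job in with the robot clear; the cover and nearby items looked unmoved in the final pictures, the pad force on the cover was not measured, and no verdict was returned.

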